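# Try the drive hubs on the keyed test shaft and send the good one down the rocker chute

### The arm

A 7-joint arm with a two-finger parallel gripper is mounted at the origin on a cart in front of the work surface, level with it; the furniture and walls round the work are solid. World frame = base frame: x ahead of the robot, y to its left, z up, the work surface at z = 0. Lengths are in m, angles in rad, forces in N, time in s.
With the tool pointing down it reaches from about 0.4 to 0.925 m from the base axis. Payload 5.6 kg.
Tool frame: the origin (TCP) lies on the centre line of the jaws, within the pads' length; the fingertips stand 14 mm ahead of it and the grasp point (between the pads) lies 5 mm behind it; x points along the fingers, y is the direction in which the jaws open and shut, and the axes are right-handed (so a half turn about x gives the same grasp; the last joint's range is limited). The gripper opens to 85 mm and grips with 20 to 120 N. Pads are 22 mm wide; open, the fingers measure 114 mm over their backs; the gripper's body (76 mm by 85 mm) begins 54 mm behind the grasp point. The pads swing forward as they close: fully open they stand 13 mm farther back than shut.
Start: joints at [1.197, 0.468, -0.012, 1.603, 0.006, 1.071, -0.056], TCP at [0.211, -0.615, 0.245] pointing down, gripper open.
Joint ranges: [-2.53, 2.53], [-0.31, 2.02], [-1.57, 1.55], [0.28, 2.44], [-1.29, 4.43], [0.15, 1.84], [-2.92, 2.92]. Speed limits (rad/s): [2.57, 2.57, 3.14, 3.14, 3.14, 3.14, 3.14].

### API

Orientations are given as a rotation vector (axis times angle).
In Python, from cell import bot, jaws, planner, cams, ticket, read_t, read_q, read_qd, read_joint_torque, read_tcp_pos, read_orientation, read_contact_force, read_ft_torque, read_finger_gap gives the robot as it stands. The module is installed in compiled form; this text tells all that it offers. Calls block until the motion is done:
- bot.move_to(position, orientation): joint-space move of the TCP to a pose.
- bot.movel(position, velocity=0.15, attitude=None): straight line of the TCP; attitude=None keeps the orientation; velocity is the mean speed in m/s.
- bot.move_joints(angles): joint-space move.
- jaws.open_jaws() and jaws.grab(newtons=None): open the fingers fully, or close them until they stop; newtons is the grip in N (None keeps the last).
- bot.sleep(seconds).
- planner.inverse_kinematics(position, orientation): joint angles nearest the present ones, or None.
- cams.read_camera(name): name is "scene" or "top" or "wrist"; returns the picture (400x640x3 uint8, red, green, blue); there is no depth.
- cams.calibration(name): a dict with "camera_matrix" (3x3 intrinsics, pixels), "dist_coeffs" ([k1, k2, p1, p2, k3] as OpenCV has them; the pictures are not rectified), "pose" (4x4, takes a point from camera to world coordinates). Camera axes: x right, y up, looking along -z (the intrinsics and any distortion apply to the point x, -y, -z); pixel columns grow to the right and rows downward; lengths in m; the calibration is good to about 2 mm. A picture is of the moment at which its call begins: read the wrist's pose just before it. calibration takes no time and is no camera call; for the wrist camera it gives the pose at the moment of the call.
A pose or a line that the arm cannot do raises bot.PlanningError and nothing moves.
- ticket.sign_off(): hands the job in, once; it reports no verdict.
Readings, each from a call of its own:
- read_t(): time.
- read_q(): joint angles.
- read_qd(): joint speeds.
- read_joint_torque(): joint torques, N m.
- read_tcp_pos(): TCP position.
- read_orientation(): TCP orientation.
- read_contact_force(): force on the tool from outside, world axes, zero at the start.
- read_ft_torque(): the same for the moment, N m.
- read_finger_gap(): finger opening in m.
Only numpy, scipy, OpenCV 4.12 (cv2) and the standard library are available. Lean on these libraries where they do the work, as an engineer would, in place of code of your own. Each camera call takes 0.05 s, during which the arm holds its last target.

### The job

Of the three flanged hubs only one has its two keyways spaced like the two brass keys of the test shaft: put that hub, flange down, fully home on the shaft and turn it anticlockwise (seen from above) so that it drives the shaft until the red pointer meets its stop. Then take the hub off and set it flange down on the rocker chute's level pan, about in its yellow ring, and let go, so that its weight tips the pan and it slides down to the end of the run-out by the press. Leave the other two hubs and the loose tools on the bench where they lie.

Things in the scene. Friction and masses are not known exactly. Their poses are not given: they have to be found in the camera images.
- hub_a_center (a point): aluminium hub, flange down: flange 66 mm across, 7 thick; round boss 46 mm across above it (grasp this), 36 mm high over all, 0.25 kg; through bore 24 mm with two keyways 9 mm wide reaching 18 mm from the axis, a blue dab on the flange by each. Keyways 90 degrees apart, 45 either side of its own +x. Point on the axis, 18 mm above the underside; z up
- hub_b_center (a point): hub just like hub_a but with its keyways 120 degrees apart, at 60 degrees either side of its own +x; same point and axes
- hub_c_center (a point): hub just like hub_a but with its keyways 180 degrees apart, at 90 degrees either side of its own +x; same point and axes
- shaft_seat (a point): upright test shaft in a grey stand (foot 100 mm across): centre of its shoulder's top, 50 mm above the bench, where a hub rests when home. Dark shaft 22 mm thick, 46 mm tall above here, top 8 mm tapered; two brass keys 6 mm wide reach 16 mm from the axis, 25 mm up from here, tops ridged; keys 120 degrees apart, 60 either side of +x, red pointer along +x; axes turn with the shaft
- test_shaft (a joint): turn of the test shaft, rad, anticlockwise from above: 0 at the first stop pin, 1.2 where the red pointer meets the second stop pin. It stays where it is left (0.06 N m of friction). A hub may slip a few degrees in the fingers as the keys enter
- rocker_load (a point): centre of the yellow ring (71 mm across) on the floor of the rocker chute's steel pan, 30 mm past the pivot, 79 mm above the bench while the pan is level; +x points down the chute, toward the run-out. The pan is 130 mm long and 74 mm wide inside, with rims 6 mm above its floor; the ring reaches to within 7 mm of its open low end. The point moves with the pan
- rocker (a joint): tilt of the pan, rad: 0 level (held there by a counterweight), 0.49 tipped fully down toward the run-out. A hub's weight in the yellow ring tips it; it is slippery, so that the hub slides off, and it then swings back level
- chute: green frame of the rocker chute with the fixed run-out, a 75 mm wide slope that ends at an upright stop; origin on the bench under the pivot, +x down the chute. A hub that has run down rests against the stop with its centre about 130 mm along +x from the origin
- pliers: loose bystander: pliers with blue handles, 156 mm long, 12 mm high; origin at the centre of the underside
- sanding_block: loose bystander: brown sanding block, 46 x 76 mm, 26 mm high; origin at the centre of the underside
- screwdriver_red: loose bystander: screwdriver with a red handle, 156 mm long, 20 mm high; origin at the centre of the underside
- marker: loose bystander: black and blue marker pen, 128 mm long, 17 mm high; origin at the centre of the underside

How it is judged:
On the way, in this order (a step that is already met when the one before it is completed fails the run):
1. the hub with keyways 120 degrees apart sits fully home on the shaft, keys in keyways, with the pointer not yet at its stop (horizontal distance between hub_b_center and shaft_seat below 0.004 m and z of hub_b_center in the frame of shaft_seat below 0.0215 m and angle between hub_b_center's own z axis and vertical below 0.1 rad and angle between the x axis of hub_b_center and the x axis of shaft_seat, either way round below 0.25 rad and value of joint test_shaft below 1 rad), for 0.1 s.
2. hub and shaft have been turned together until the pointer meets its stop (value of joint test_shaft above 1.13 rad and horizontal distance between hub_b_center and shaft_seat below 0.004 m and z of hub_b_center in the frame of shaft_seat below 0.0235 m), for 0.1 s.
3. the hub, let go, stands on the chute's pan and has tipped it (value of joint rocker above 0.3 rad and contact force between hub_b and rocker above 0.05 N and x of hub_b_center in the frame of chute below 0.1 m and contact force between the fingers and hub_b below 2 N), for 0.03 s.
At the end, for the whole second after the job is handed in: Hub with keyways 120° apart at rest, flange down, on the run-out, centre 108 to 150 mm along the chute from the pivot, within 20 mm of its middle line; empty pan level (under 0.08 rad); shaft left near its stop (over 0.9 rad); other two hubs within 20 mm of where they were (x of hub_b_center in the frame of chute between 0.108 and 0.15 m and y of hub_b_center in the frame of chute between -0.02 and 0.02 m and height (world z) of hub_b_center below 0.065 m and angle between hub_b_center's own z axis and vertical below 0.5 rad and linear speed of hub_b below 0.01 m/s and value of joint rocker below 0.08 rad and value of joint test_shaft above 0.9 rad and distance of each of hub_a_center, hub_c_center from where it was at the start of the episode below 0.02 m); the robot touches nothing.
It fails at once if another hub is taken away from its place (over 30 mm) (distance of any of hub_a_center, hub_c_center from where it was at the start of the episode above 0.03 m).
It fails at once if a loose tool on the bench is pushed away (over 30 mm) (distance of any of pliers, sanding_block, screwdriver_red, marker from where it was at the start of the episode above 0.03 m).
It also fails if it takes over 54 s, if anything falls off the work surface, if the arm or the gripper's body presses on something with over 40 N, if the wrist force passes 120 N, or if a joint passes its speed limit or range.

## Working session

There is one attempt and no reset: what is moved stays moved. The work goes in short steps, each a Python script; the robot and the scene stay as the last script left them, time stands still between calls to the robot, and variables do not carry over. Pictures are saved under pics/ and viewed, and the job is handed in when it is done.

```bash
mkdir -p pics; ls
python3 - <<'E'
from cell import *
import cv2,numpy as np
np.set_printoptions(precision=4,suppress=True)
print(read_t(),read_tcp_pos(),read_orientation(),read_q())
for n in ["scene","top","wrist"]:
    c=cams.calibration(n);im=cams.read_camera(n)
    cv2.imwrite(f"pics/{n}0.png",im[:,:,::-1])
    print(n,c)
print(read_t())
E
```

```text
pics
0.0 [ 0.2109 -0.6143  0.2443] [ 2.0426  0.3427 -2.0434] [ 1.197   0.4684 -0.0116  1.6036  0.006   1.0714 -0.0563]
scene {'camera_matrix': array([[373.6072,   0.    , 315.7374],
       [  0.    , 373.6072, 203.6122],
       [  0.    ,   0.    ,   1.    ]]), 'dist_coeffs': array([-0.0273,  0.    ,  0.    ,  0.    ,  0.    ]), 'pose': array([[-0.7238,  0.4445, -0.5277,  0.0257],
       [-0.6898, -0.4504,  0.5668,  0.3028],
       [ 0.0143,  0.7743,  0.6326,  0.6804],
       [ 0.    ,  0.    ,  0.    ,  1.    ]])}
top {'camera_matrix': array([[419.6849,   0.    , 324.7664],
       [  0.    , 419.6849, 193.1397],
       [  0.    ,   0.    ,   1.    ]]), 'dist_coeffs': array([0.0278, 0.    , 0.    , 0.    , 0.    ]), 'pose': array([[ 0.0226,  0.9961, -0.085 ,  0.4474],
       [-0.9997,  0.0219, -0.0092, -0.254 ],
       [-0.0073,  0.0852,  0.9963,  1.0986],
       [ 0.    ,  0.    ,  0.    ,  1.    ]])}
wrist {'camera_matrix': array([[296.4543,   0.    , 317.537 ],
       [  0.    , 296.4543, 195.2361],
       [  0.    ,   0.    ,   1.    ]]), 'dist_coeffs': array([-0.0372,  0.    ,  0.    ,  0.    ,  0.    ]), 'pose': array([[ 0.3242,  0.9012,  0.2875,  0.2845],
       [-0.946 ,  0.3097,  0.096 , -0.5886],
       [-0.0026, -0.3031,  0.953 ,  0.3725],
       [ 0.    ,  0.    ,  0.    ,  1.    ]])}
0.15
```

View pics/top0.png

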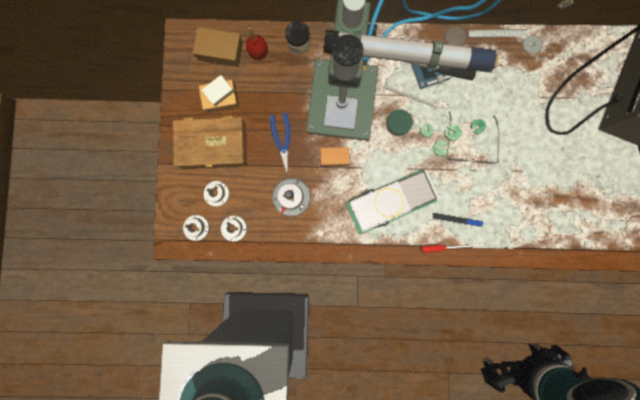

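View pics/scene0.png

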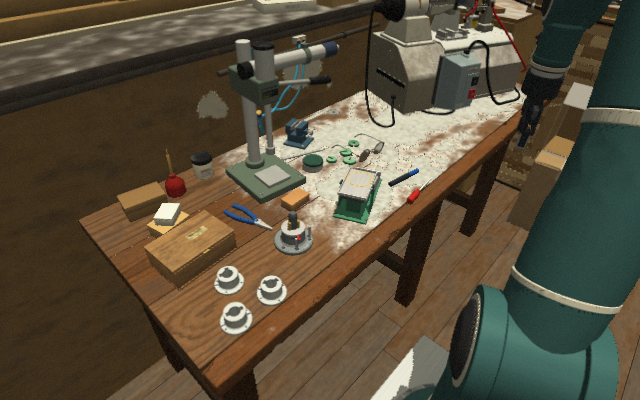

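View pics/wrist0.png

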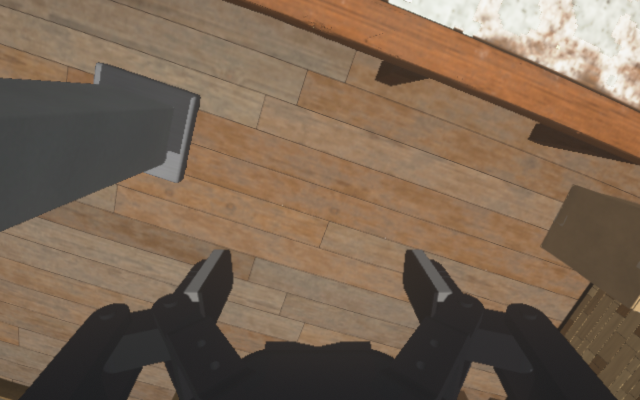

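```bash
cat > h.py <<'E'
from cell import *
import cv2,numpy as np
from scipy.spatial.transform import Rotation as R
np.set_printoptions(precision=4,suppress=True)
def px2w(c,uv,z):
    uv=np.array(uv,float).reshape(-1,1,2)
    n=cv2.undistortPoints(uv,c["camera_matrix"],c["dist_coeffs"]).reshape(-1,2)
    P=c["pose"];d=(P[:3,:3]@np.c_[n[:,0],-n[:,1],-np.ones(len(n))].T).T
    o=P[:3,3];return o+d*((z-o[2])/d[:,2])[:,None]
def w2px(c,X):
    P=c["pose"];X=np.atleast_2d(X);p=(X-P[:3,3])@P[:3,:3]
    p=p*[1,-1,-1]
    return cv2.projectPoints(p.reshape(-1,1,3),np.zeros(3),np.zeros(3),c["camera_matrix"],c["dist_coeffs"])[0].reshape(-1,2)
def down(yaw): # tool x down, tool y at angle yaw in plane
    y=np.array([np.cos(yaw),np.sin(yaw),0]);x=np.array([0,0,-1.]);z=np.cross(x,y)
    return R.from_matrix(np.c_[x,y,z]).as_rotvec()
def save(n,im): cv2.imwrite(f"pics/{n}.png",im[:,:,::-1])
E
python3 - <<'E'
from h import *
im=cv2.imread("pics/top0.png")
cv2.imwrite("pics/topz.png",cv2.resize(im[160:260,165:325],None,fx=5,fy=5,interpolation=cv2.INTER_CUBIC))
cv2.imwrite("pics/topz2.png",cv2.resize(im[150:260,330:490],None,fx=5,fy=5,interpolation=cv2.INTER_CUBIC))
im=cv2.imread("pics/scene0.png")
cv2.imwrite("pics/scz.png",cv2.resize(im[200:345,200:350],None,fx=4,fy=4,interpolation=cv2.INTER_CUBIC))
c=cams.calibration("top")
print(px2w(c,[(215,193),(195,227),(233,228)],.036))
print(px2w(c,[(290,196)],.096), px2w(c,[(390,201)],.079), read_orientation())
print(R.from_rotvec(read_orientation()).as_matrix())
E
```

```text
[[ 0.5323  0.0347  0.036 ]
 [ 0.4452  0.0812  0.036 ]
 [ 0.4447 -0.0146  0.036 ]]
[[ 0.5243 -0.1615  0.096 ]] [[ 0.5187 -0.4035  0.079 ]] [ 2.0425  0.3423 -2.0432]
[[-0.0005  0.3247 -0.9458]
 [ 0.0013 -0.9458 -0.3247]
 [-1.     -0.0014  0.0001]]
```

View pics/topz.png

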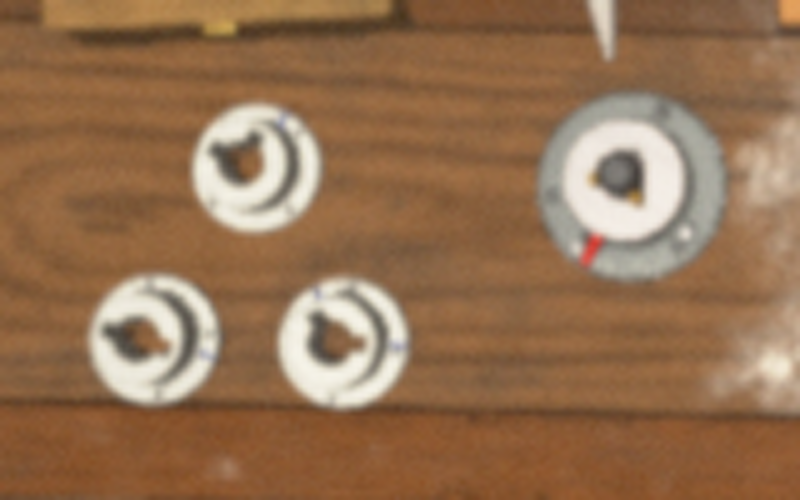

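View pics/topz2.png

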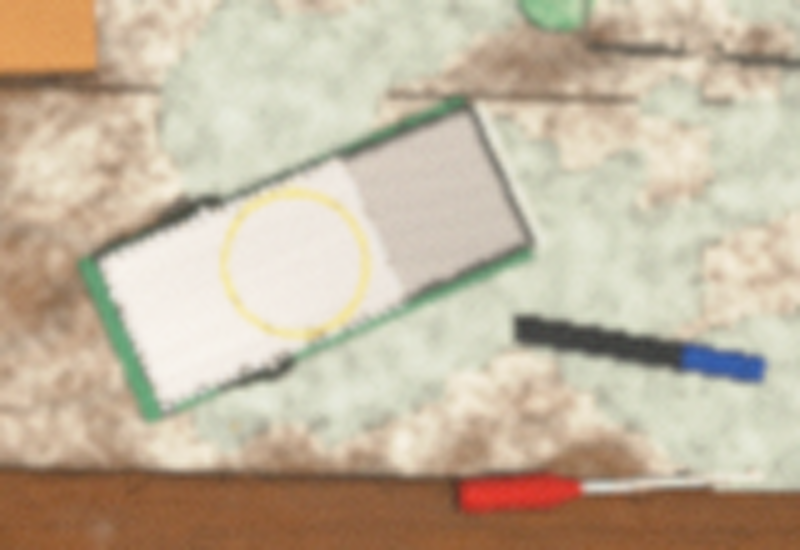

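View pics/scz.png

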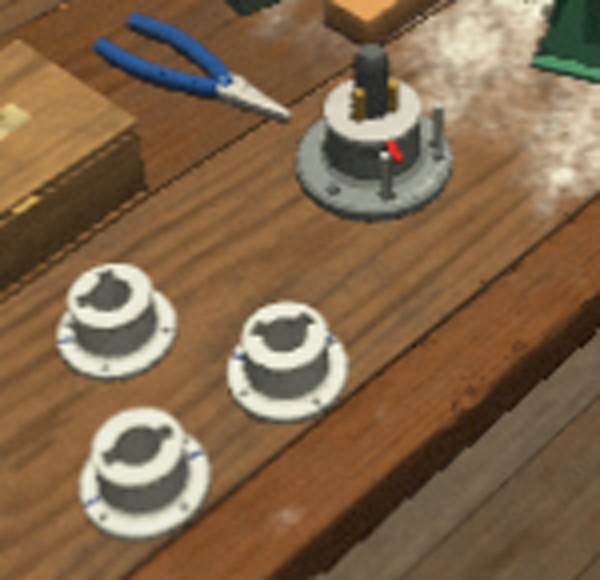

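Run:
```python
from h import *
for name,p in [("hub",(.4447,-.0146,.05)),("hubhi",(.4447,-.0146,.2)),("shaft",(.524,-.162,.16)),("shaftlo",(.524,-.162,.07)),("pan",(.5187,-.4035,.11))]:
    print(name)
    for d in range(-180,180,30):
        q=planner.inverse_kinematics(list(p),down(np.radians(d)))
        print(d,q if q is None else np.round(q,2))
```

```text
hub
-180 [-0.9   0.78  1.11  2.26 -1.07  0.8  -2.17]
-150 [ 0.01  0.46 -0.06  2.21  0.06  0.47 -2.71]
-120 [ 0.14  0.48 -0.22  2.2   0.21  0.48 -2.34]
-90 [ 0.23  0.49 -0.32  2.2   0.31  0.5  -1.9 ]
-60 [ 0.28  0.5  -0.38  2.19  0.37  0.51 -1.43]
-30 [ 0.32  0.51 -0.43  2.19  0.42  0.52 -0.96]
0 [ 0.37  0.52 -0.49  2.19  0.48  0.53 -0.48]
30 [ 0.42  0.54 -0.54  2.19  0.53  0.55 -0.  ]
60 [ 0.46  0.55 -0.6   2.18  0.58  0.57  0.47]
90 [ 0.45  0.55 -0.58  2.18  0.56  0.56  1.01]
120 [ 0.84  0.83 -1.12  2.16  1.05  0.87  1.14]
150 [ 0.95  1.06 -1.34  2.16  1.24  1.11  1.54]
hubhi
-180 [-1.14  0.46  1.38  2.18 -0.57  0.95 -2.57]
-150 [ 0.26  0.21 -0.34  2.11  0.09  0.84 -2.75]
-120 [ 0.35  0.22 -0.44  2.1   0.12  0.84 -2.25]
-90 [ 0.42  0.23 -0.51  2.1   0.15  0.85 -1.75]
-60 [ 0.47  0.24 -0.57  2.1   0.17  0.85 -1.25]
-30 [ 0.51  0.25 -0.62  2.1   0.19  0.85 -0.74]
0 [ 0.57  0.26 -0.69  2.09  0.22  0.86 -0.24]
30 [ 0.62  0.28 -0.75  2.09  0.25  0.86  0.25]
60 [ 0.68  0.29 -0.82  2.09  0.28  0.87  0.74]
90 [ 0.79  0.34 -0.96  2.08  0.36  0.89  1.2 ]
120 [ 1.01  0.54 -1.3   2.07  0.62  1.
[... 1097 characters left out ...]
   1.94  0.53  0.73  1.36]
120 [ 1.12  1.11 -1.34  1.91  1.19  1.22  1.43]
150 [ 1.12  1.11 -1.34  1.91  1.19  1.22  1.95]
pan
-180 [ 0.4   0.64  0.29  1.69 -0.23  0.84 -2.35]
-150 [ 0.48  0.63  0.18  1.69 -0.15  0.83 -1.89]
-120 [ 0.56  0.63  0.07  1.68 -0.06  0.83 -1.44]
-90 [ 0.63  0.63 -0.03  1.68  0.02  0.83 -0.98]
-60 [ 0.7   0.64 -0.13  1.67  0.1   0.84 -0.52]
-30 [ 0.77  0.65 -0.22  1.67  0.17  0.85 -0.05]
0 [ 0.83  0.66 -0.31  1.66  0.25  0.86  0.42]
30 [ 0.9   0.68 -0.42  1.66  0.34  0.88  0.88]
60 [ 0.97  0.7  -0.52  1.65  0.42  0.9   1.34]
90 [ 1.04  0.73 -0.62  1.65  0.5   0.93  1.8 ]
120 [ 1.37  1.14 -1.34  1.62  1.14  1.34  1.94]
150 [ 0.32  0.66  0.41  1.7  -0.33  0.85 -2.79]
```

Run:
```python
from h import *
import json
def look(n):
    c=cams.calibration("wrist");im=cams.read_camera("wrist");save(n,im)
    json.dump({k:np.asarray(v).tolist() for k,v in c.items()},open(f"pics/{n}.json","w"))
bot.move_to([.524,-.162,.235],down(np.radians(-20)));print(read_t());look("w_shaft1")
bot.move_to([.4447,-.0146,.19],down(np.radians(60)));print(read_t());look("w_hub1")
print(read_tcp_pos())
```

```text
2.1333
3.1333
[ 0.4455 -0.0157  0.1903]
```

View pics/w_shaft1.png

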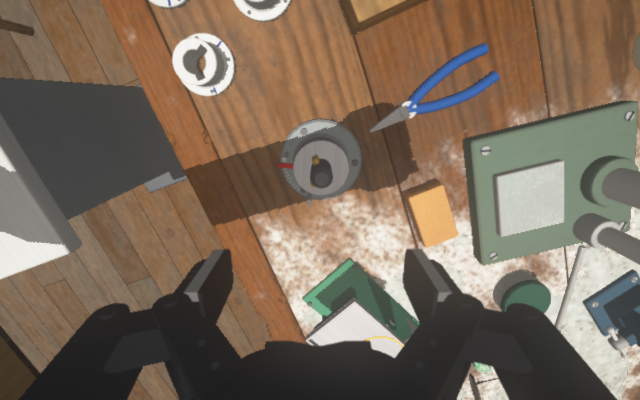

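View pics/w_hub1.png

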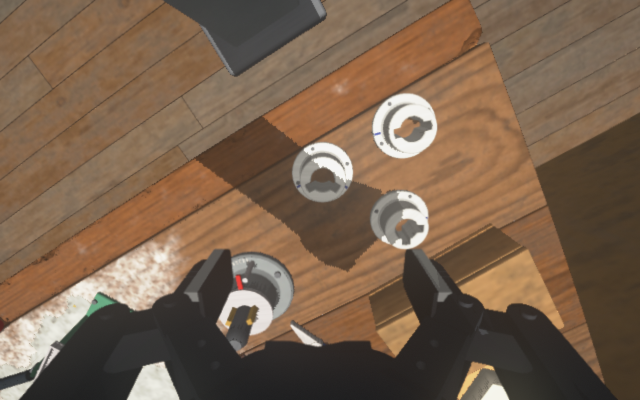

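Run:
```python
import cv2
im=cv2.imread("pics/w_hub1.png")
cv2.imwrite("pics/z1.png",cv2.resize(im[130:215,280:365],None,fx=7,fy=7,interpolation=cv2.INTER_CUBIC))
im=cv2.imread("pics/w_shaft1.png")
cv2.imwrite("pics/z2.png",cv2.resize(im[115:205,270:370],None,fx=6,fy=6,interpolation=cv2.INTER_CUBIC))
```

```text
(no output)
```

View pics/z1.png

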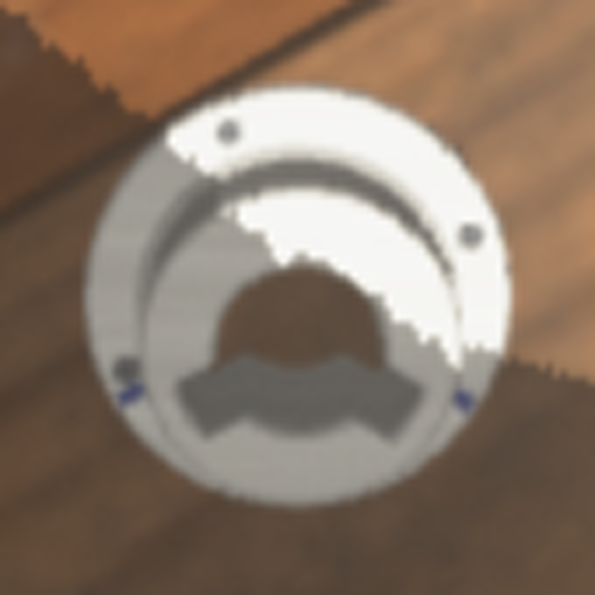

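View pics/z2.png

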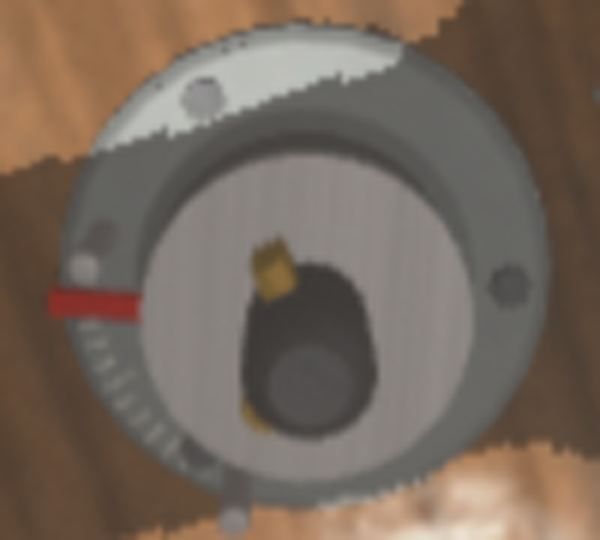

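Run:
```python
from h import *
import json
L=lambda n:{k:np.array(v) for k,v in json.load(open(f"pics/{n}.json")).items()}
c=L("w_hub1");z=lambda p:np.array(p)/7+[280-.43,130-.43]
print("flange",px2w(c,z([[298,296]]),.007),"boss",px2w(c,z([[302.5,335]]),.036))
f=px2w(c,z([[298,296],[85,296],[512,296],[298,86],[298,506]]),.006);print(f)
o=px2w(c,z([[298,296]]),.007)[0];d=px2w(c,z([[130,394],[463,400]]),.007)-o;a=np.degrees(np.arctan2(d[:,1],d[:,0]));print("dabs",a,a.mean(),np.linalg.norm(d,axis=1))
c=L("w_shaft1");z=lambda p:np.array(p)/6+[270-.42,115-.42]
s=px2w(c,z([[307.5,317],[140,317],[475,317],[307.5,152],[307.5,482]]),.05);print("seat",s)
print("foot",px2w(c,z([[305,265]]),.01))
print("shafttop",px2w(c,z([[310,388]]),.096))
for h in(.03,.035,.04):
  d=px2w(c,z([[50,303]]),h)[0]-s[0];print("ptr",h,np.degrees(np.arctan2(d[1],d[0])),np.hypot(d[0],d[1]))
d=px2w(c,z([[50,303],[140,308]]),.04);d=d[0]-d[1];print(np.degrees(np.arctan2(d[1],d[0])))
d=px2w(c,z([[272,250],[248,408]]),.075)-s[0];print("keys",np.degrees(np.arctan2(d[:,1],d[:,0])),np.linalg.norm(d[:,:2],axis=1))
```

```text
flange [[ 0.4438 -0.0078  0.007 ]] boss [[ 0.4429 -0.0071  0.036 ]]
[[ 0.444  -0.0079  0.006 ]
 [ 0.4275 -0.0363  0.006 ]
 [ 0.4606  0.0206  0.006 ]
 [ 0.4161  0.0081  0.006 ]
 [ 0.4736 -0.025   0.006 ]]
dabs [-89.3197  27.0298] -31.14496473091018 [0.0304 0.0307]
seat [[ 0.5303 -0.1551  0.05  ]
 [ 0.5021 -0.1447  0.05  ]
 [ 0.5585 -0.1654  0.05  ]
 [ 0.5403 -0.1275  0.05  ]
 [ 0.5197 -0.1842  0.05  ]]
foot [[ 0.5308 -0.1532  0.01  ]]
shafttop [[ 0.5298 -0.1562  0.096 ]]
ptr 0.03 161.7035064689106 0.0488672593623755
ptr 0.035 160.4877952010579 0.048158222947582284
ptr 0.04 159.2363341841208 0.047471509752914816
156.53632361893546
keys [  89.9609 -155.3559] [0.0177 0.0143]
```

```bash
cat >> h.py <<'E'
import json
def look(n):
    c=cams.calibration("wrist");im=cams.read_camera("wrist");save(n,im)
    json.dump({k:np.asarray(v).tolist() for k,v in c.items()},open(f"pics/{n}.json","w"))
def L(n): return {k:np.array(v) for k,v in json.load(open(f"pics/{n}.json")).items()}
def fan(c,o,r,z,n=72):
    t=np.linspace(0,2*np.pi,n,endpoint=False);return w2px(c,np.c_[o[0]+r*np.cos(t),o[1]+r*np.sin(t),np.full(n,z)])
E
python3 - <<'E'
from h import *
c=cams.calibration("top");z=lambda p:np.array(p)/5+[165-.4,160-.4]
print("flange",px2w(c,z([[343,343]]),.007),"boss",px2w(c,z([[333,338]]),.036),"seat",px2w(c,z([[624,181]]),.05),px2w(c,z([[631,186]]),.008))
def go(p,y,n):
    bot.move_to(p,down(np.radians(y)));bot.sleep(.25);print(n,read_t(),read_tcp_pos(),R.from_rotvec(read_orientation()).as_matrix()[:,1]);look(n)
H=[.444,-.009];S=[.529,-.156]
go(H+[.15],60,"h60");go(H+[.15],-120,"h-120")
go(S+[.2],-111,"s-111");go(S+[.2],69,"s69")
E
python3 - <<'E'
import cv2,numpy as np
ims=[cv2.imread(f"pics/{n}.png") for n in("h60","h-120","s-111","s69")]
cv2.imwrite("pics/m.png",np.vstack([np.hstack([cv2.resize(i,(400,250)) for i in ims[k:k+2]]) for k in(0,2)]))
E
```

```text
flange [[ 0.4441 -0.0086  0.007 ]] boss [[ 0.4466 -0.01    0.036 ]] seat [[ 0.5282 -0.1558  0.05  ]] [[ 0.529  -0.1556  0.008 ]]
h60 3.7167 [ 0.4449 -0.0093  0.1511] [0.5006 0.8657 0.0006]
h-120 4.2667 [ 0.444 -0.009  0.15 ] [ 0.5    0.866 -0.   ]
s-111 6.6167 [ 0.5289 -0.1559  0.1999] [-0.3582 -0.9336 -0.0001]
s69 7.1667 [ 0.529 -0.156  0.2  ] [-0.3584 -0.9336 -0.    ]
```

View pics/m.png

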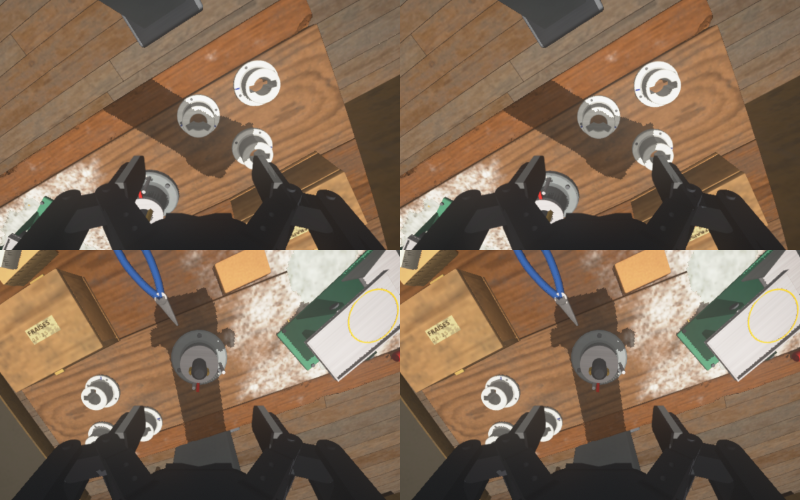

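Run:
```python
from h import *
im=cv2.imread("pics/h-120.png");a=cv2.resize(im[145:215,280:355],None,fx=8,fy=8,interpolation=cv2.INTER_CUBIC)
cv2.imwrite("pics/z3.png",a)
im=cv2.imread("pics/s69.png");cv2.imwrite("pics/z4.png",cv2.resize(im[120:225,265:375],None,fx=5.5,fy=5.5,interpolation=cv2.INTER_CUBIC))
```

```text
(no output)
```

View pics/z3.png

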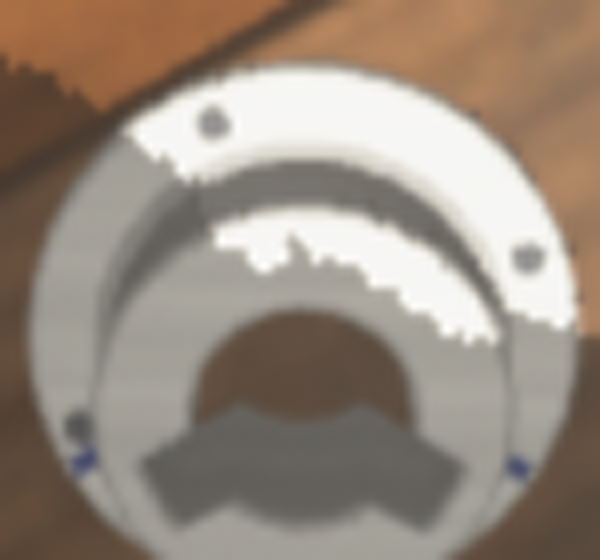

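View pics/z4.png

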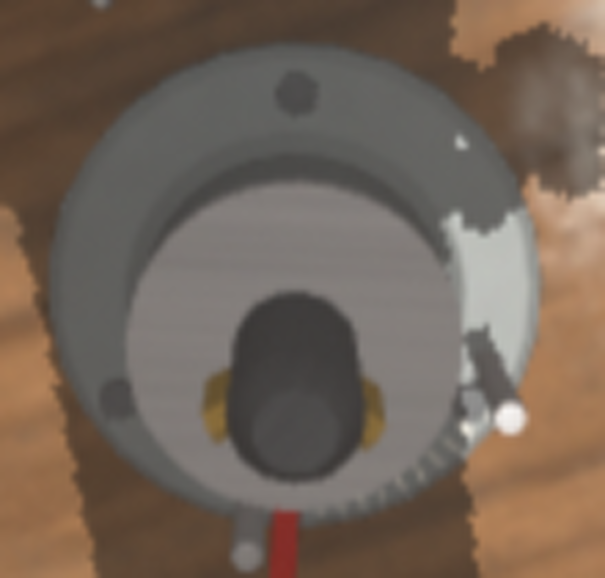

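```bash
cat > fit.py <<'E'
from h import *
from scipy.optimize import least_squares
def ext(c,r,z,obs,o0):
    # obs: dict l,r,t,b pixel extremes
    def f(o):
        p=fan(c,o,r,z,360);m={'l':p[:,0].min(),'r':p[:,0].max(),'t':p[:,1].min(),'b':p[:,1].max()}
        return [m[k]-obs[k] for k in obs]
    s=least_squares(f,o0,diff_step=1e-4);return s.x,s.fun
def Z(k,off,**o):
    return {a:v/k+(off[0] if a in'lr' else off[1])-.5+.5/k for a,v in o.items()}
if __name__=="__main__":
    H=[.444,-.008];S=[.529,-.155]
    for n,k,off,o,r,z,g in [("w_hub1",7,(280,130),dict(l=85,r=512,t=86,b=506),.033,.007,H),("w_hub1",7,(280,130),dict(l=143,r=462,t=188),.023,.036,H),
     ("w_hub1",7,(280,130),dict(l=216,r=388,t=262),.012,.036,H),
     ("h-120",8,(280,145),dict(l=30,r=578,t=65),.033,.007,H),("h-120",8,(280,145),dict(l=98,r=512,t=206),.023,.036,H),("h-120",8,(280,145),dict(l=190,r=413,t=307),.012,.036,H),
     ("w_shaft1",6,(270,115),dict(l=140,r=475,t=152,b=482),.030,.05,S),("s69",5.5,(265,120),dict(l=127,r=463,t=182,b=525),.030,.05,S),("s69",5.5,(265,120),dict(l=50,r=540,t=43),.050,.01,S)]:
        print(n,z,ext(L(n),r,z,Z(k,off,**o),g))
    c=L("s69");z=lambda p:np.array(p)/5.5+[265-.41,120-.41]
    for o in [(.5295,-.1555)]:
        for h in(.03,.036,.042):
            d=px2w(c,z([[287,515],[282,575]]),h)[:,:2];v=d-o;print(h,np.degrees(np.arctan2(v[:,1],v[:,0])),np.linalg.norm(v,axis=1))
        d=px2w(c,z([[212,408],[376,412]]),.075)[:,:2]-o;a=np.degrees(np.arctan2(d[:,1],d[:,0]))%360;print("keys",a,a.mean(),np.linalg.norm(d,axis=1))
        print("top",px2w(c,z([[296,435]]),.096))
    c=L("h-120");z=lambda p:np.array(p)/8+[280-.44,145-.44]
    d=px2w(c,z([[84,460],[517,468]]),.007)[:,:2]-[.444,-.0085];a=np.degrees(np.arctan2(d[:,1],d[:,0]));print("dabs",a,a.mean())
    c=L("h-120")
    d=px2w(c,z([[160,497],[445,497]]),.036)[:,:2]-[.444,-.0085];a=np.degrees(np.arctan2(d[:,1],d[:,0]));print("keyw",a,a.mean())
E
python3 fit.py
```

```text
w_hub1 0.007 (array([ 0.4447, -0.0083]), array([-0.1759,  0.176 ,  0.056 , -0.0515]))
w_hub1 0.036 (array([ 0.4449, -0.0082]), array([-0.6225,  0.6228,  0.0289]))
w_hub1 0.036 (array([ 0.4442, -0.008 ]), array([ 0.0643, -0.0643, -0.0016]))
h-120 0.007 (array([ 0.4446, -0.0083]), array([-0.4589,  0.459 ,  0.0312]))
h-120 0.036 (array([ 0.4447, -0.0082]), array([-0.9461,  0.9462,  0.0513]))
h-120 0.036 (array([ 0.4444, -0.0085]), array([-0.058 ,  0.058 ,  0.0017]))
w_shaft1 0.05 (array([ 0.53  , -0.1558]), array([ 0.0471, -0.0471,  0.1622, -0.1839]))
s69 0.05 (array([ 0.5288, -0.1555]), array([-0.2762,  0.2763,  1.386 , -1.5507]))
s69 0.01 (array([ 0.5299, -0.1561]), array([-0.8806,  0.8805,  0.0754]))
0.03 [157.1658 156.4911] [0.0381 0.0509]
0.036 [157.0786 156.4048] [0.0358 0.0483]
0.042 [156.9792 156.3088] [0.0335 0.0457]
keys [ 77.9479 237.3169] 157.63239851156217 [0.0134 0.0137]
top [[ 0.5296 -0.1559  0.096 ]]
dabs [-89.6485  28.0648] -30.791887103005486
keyw [-87.5649  28.5011] -29.53188539386214
```

```bash
cat >> h.py <<'E'
def goj(p,yawdeg):
    q=planner.inverse_kinematics(list(p),down(np.radians(yawdeg)))
    q=np.array(q);dq=q-np.array(read_q());print("dq",dq);bot.move_joints(list(q))
def st(tag=""):
    M=R.from_rotvec(read_orientation()).as_matrix()
    print(tag,"t%.2f"%read_t(),read_tcp_pos(),"yaw %.2f"%np.degrees(np.arctan2(M[1,1],M[0,1])),"F",np.array(read_contact_force()),"T",np.array(read_ft_torque()),"gap %.4f"%read_finger_gap())
E
python3 - <<'E'
from h import *
H=[.4445,-.0083]
goj(H+[.12],60);st()
bot.movel(H+[.026],.12,down(np.radians(60)));bot.sleep(.1);st()
jaws.grab(50);bot.sleep(.1);st("grab")
bot.movel(H+[.136],.15);bot.sleep(.15);st("lift");look("lift")
im=cams.read_camera("scene");save("sc_lift",im)
E
```

```text
dq [ 0.2532  0.0661 -0.6236  0.2679  0.3898 -0.1941  2.3435]
 t9.23 [ 0.4447 -0.0085  0.1201] yaw 59.95 F [0.5956 0.5007 0.5147] T [ 0.0514 -0.001  -0.0166] gap 0.0855
 t10.27 [ 0.4451 -0.0083  0.0267] yaw 60.00 F [-0.4342  0.0178  0.0282] T [-0.0149 -0.0079  0.0109] gap 0.0852
grab t10.82 [ 0.4448 -0.0084  0.0265] yaw 60.00 F [-0.0879 -0.5363  4.7169] T [-0.0271  0.1937 -0.0149] gap 0.0448
lift t11.86 [ 0.4438 -0.0082  0.1351] yaw 60.01 F [ 0.365   0.5285 -2.0014] T [0.0213 0.0105 0.0605] gap 0.0446
```

View pics/lift.png

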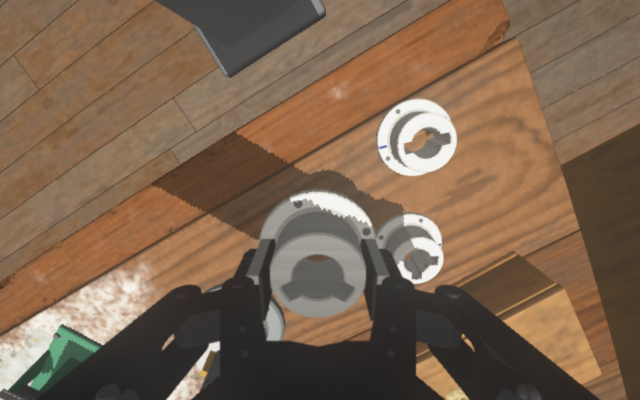

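View pics/sc_lift.png

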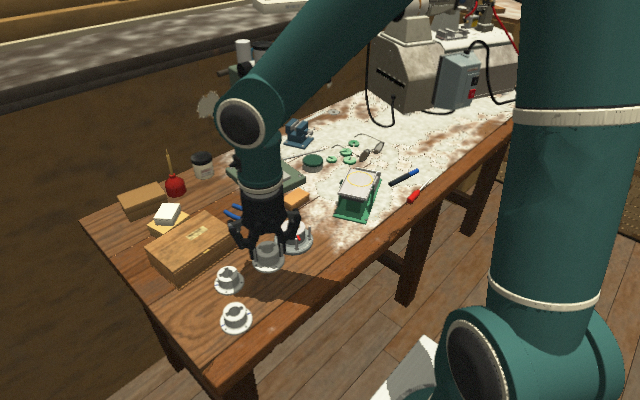

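Run:
```python
import cv2
im=cv2.imread("pics/lift.png")
cv2.imwrite("pics/z5.png",cv2.resize(im[185:325,250:390],None,fx=4,fy=4,interpolation=cv2.INTER_CUBIC))
```

```text
(no output)
```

View pics/z5.png

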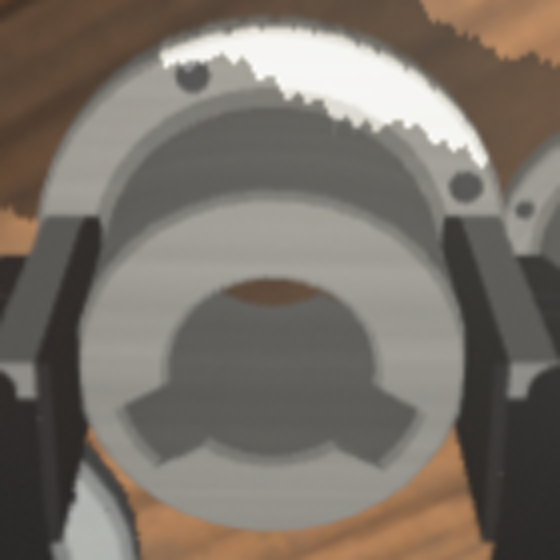

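Run:
```python
from fit import *
c=L("lift");zt=.1351-.0265+.036
k=4;off=(250,185);tcp=np.array([.4438,-.0082])
for o,r in[(dict(l=163,r=377,t=277,b=465),.012),(dict(l=79,r=464,t=193,b=530),.023)]:
    for zz in (zt,zt-.003):
        print(zz,ext(c,r,zz,Z(k,off,**o),tcp))
z=lambda p:np.array(p)/4+[250-.375,185-.375]
o=ext(c,.012,zt,Z(k,off,l=163,r=377,t=277,b=465),tcp)[0]
d=px2w(c,z([[138,440],[401,440]]),zt)[:,:2]-o;a=np.degrees(np.arctan2(d[:,1],d[:,0]));print(a,a.mean(),np.linalg.norm(d,axis=1))
print(c["pose"], read_tcp_pos())
```

```text
0.1446 (array([ 0.4441, -0.0076]), array([ 0.7399, -0.7397,  0.9028, -1.0634]))
0.1416 (array([ 0.4458, -0.0086]), array([ 1.3789, -1.3785,  1.405 , -1.6636]))
0.1446 (array([ 0.4441, -0.0074]), array([-1.7632,  1.7624, -0.9047,  1.371 ]))
0.1416 (array([ 0.4456, -0.0083]), array([-0.5506,  0.5504, -0.0559,  0.1432]))
[-89.6384  29.4322] -30.10308315422597 [0.018  0.0179]
[[ 0.5002 -0.8262 -0.2591  0.3774]
 [ 0.8659  0.4772  0.1502  0.0312]
 [-0.0004 -0.2995  0.9541  0.2633]
 [ 0.      0.      0.      1.    ]] [ 0.4441 -0.0081  0.1353]
```

```bash
python3 - <<'E'
from h import *
S=[.5297,-.1558]
bot.movel([.4445,-.0083,.17],.15)
goj(S+[.165],-113.2);bot.sleep(.1);st("above")
o=down(np.radians(-113.2))
bot.movel(S+[.135],.1,o);bot.sleep(.25);st()
look("above");c=cams.read_camera("scene");save("sc_above",c)
E
python3 -c "
import cv2
im=cv2.imread('pics/above.png');cv2.imwrite('pics/z6.png',cv2.resize(im[160:340,230:410],None,fx=3.3,fy=3.3,interpolation=cv2.INTER_CUBIC))
im=cv2.imread('pics/sc_above.png');cv2.imwrite('pics/z7.png',cv2.resize(im[180:280,240:350],None,fx=5,fy=5,interpolation=cv2.INTER_CUBIC))"
```

```text
dq [-0.3503  0.0644  0.7225 -0.2045 -0.3013  0.0191 -2.4619]
above t14.54 [ 0.5296 -0.1556  0.1649] yaw -113.17 F [ 0.187  -0.2301 -1.959 ] T [-0.0069 -0.0098 -0.011 ] gap 0.0447
 t15.24 [ 0.5301 -0.1559  0.1356] yaw -113.20 F [ 0.5006 -0.4024 -2.0254] T [ 0.0365  0.0206 -0.0525] gap 0.0448
```

View pics/z6.png

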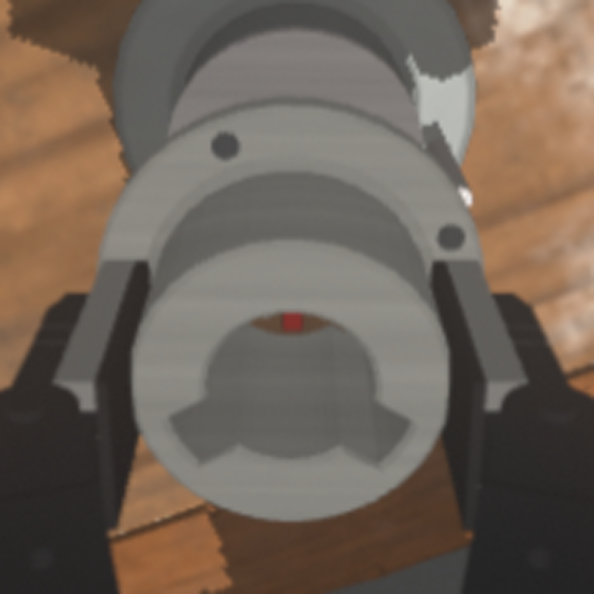

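View pics/z7.png

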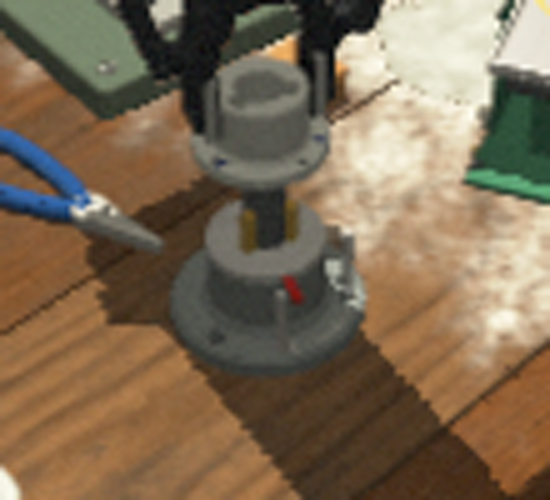

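```bash
python3 - <<'E'
from h import *
S=[.5297,-.1558];o=down(np.radians(-113.2))
for z in (.117,.108,.102,.096,.090,.084,.079):
    bot.movel(S+[z],.05,o);bot.sleep(.05);st(z)
    F=np.array(read_contact_force());
    if F[2]>8 or np.hypot(F[0],F[1])>10: print("stop");break
save("sc_ins",cams.read_camera("scene"))
E
python3 -c "
import cv2
im=cv2.imread('pics/sc_ins.png');cv2.imwrite('pics/z8.png',cv2.resize(im[180:280,240:350],None,fx=5,fy=5,interpolation=cv2.INTER_CUBIC))"
```

```text
0.117 t15.90 [ 0.5297 -0.1558  0.1168] yaw -113.20 F [ 0.3034 -0.591  -2.4714] T [-0.0244  0.0263  0.0062] gap 0.0442
0.108 t16.28 [ 0.5298 -0.1562  0.1079] yaw -113.22 F [-0.0462 -2.0281 -2.6081] T [-0.3668 -0.1511  0.0113] gap 0.0442
0.102 t16.60 [ 0.5298 -0.1562  0.1019] yaw -113.22 F [ 1.3438 -2.1822 -2.7818] T [-0.6078 -0.291   0.0093] gap 0.0443
0.096 t16.92 [ 0.5298 -0.1562  0.0959] yaw -113.22 F [ 0.9701 -3.9243 -3.1894] T [-0.7916 -0.3572  0.0118] gap 0.0444
0.09 t17.23 [ 0.5298 -0.1562  0.0897] yaw -113.22 F [ 1.4566 -4.9684 -4.0958] T [-0.9688 -0.5243  0.0182] gap 0.0449
0.084 t17.55 [ 0.5298 -0.1562  0.0835] yaw -113.22 F [ 2.8835 -5.228  -3.3995] T [-1.0541 -0.5562  0.0278] gap 0.0445
0.079 t17.85 [ 0.5298 -0.1562  0.0782] yaw -113.21 F [ 3.2852 -6.6106 -4.0045] T [-1.0786 -0.539   0.0029] gap 0.0445
```

View pics/z8.png

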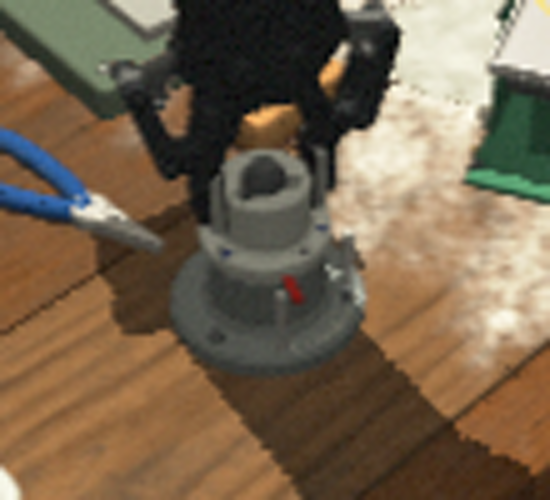

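```bash
python3 - <<'E'
from h import *
S=np.array([.5301,-.1566]);o=down(np.radians(-113.2))
for z in (.0775,.0765,.0757,.075,.0743):
    bot.movel(list(S)+[z],.03,o);bot.sleep(.05);st(z)
    F=np.array(read_contact_force());
    if F[2]>6 or np.hypot(F[0],F[1])>15: print("stop");break
bot.sleep(.15);st()
save("sc_home",cams.read_camera("scene"))
E
python3 -c "
import cv2
im=cv2.imread('pics/sc_home.png');cv2.imwrite('pics/z9.png',cv2.resize(im[180:280,240:350],None,fx=5,fy=5,interpolation=cv2.INTER_CUBIC))"
```

```text
0.0775 t18.20 [ 0.5298 -0.1563  0.077 ] yaw -113.19 F [ 1.1928 -2.5284 -2.6422] T [-0.665  -0.3112 -0.0197] gap 0.0447
0.0765 t18.50 [ 0.5299 -0.1563  0.0765] yaw -113.19 F [ 0.4897 -1.4929 -0.5934] T [-0.4144 -0.016  -0.0408] gap 0.0449
0.0757 t18.80 [ 0.5302 -0.1562  0.0765] yaw -113.18 F [-1.5579 -0.3237  5.6643] T [-0.2206  0.3405 -0.0115] gap 0.0448
0.075 t19.10 [ 0.5305 -0.1562  0.0765] yaw -113.19 F [-3.0703 -0.4824 12.0996] T [-0.1564  0.6597 -0.0063] gap 0.0444
stop
 t19.25 [ 0.5304 -0.1562  0.0765] yaw -113.18 F [-2.0146 -0.8889 11.4613] T [-0.1249  0.6741 -0.0114] gap 0.0447
```

View pics/z9.png

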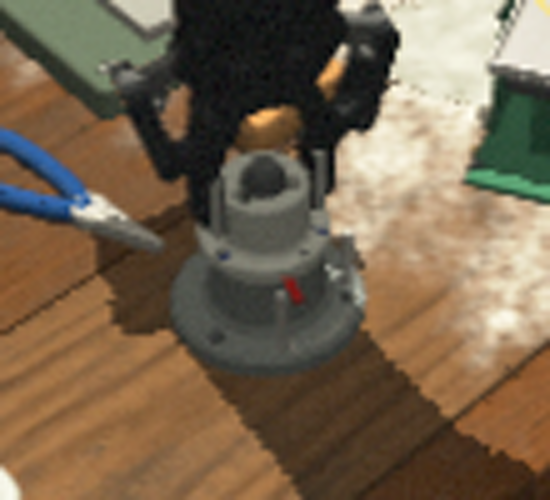

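```bash
python3 - <<'E'
from h import *
P=[.5299,-.1560,.0762]
y=-113.2
for d in (12,24,36,48,58):
    try: bot.movel(P,.05,down(np.radians(y+d)))
    except bot.PlanningError as e: print(e);break
    st(d)
    T=np.array(read_ft_torque());F=np.array(read_contact_force())
    if abs(T[2])>.8 or np.linalg.norm(F)>25: print("stop");break
save("sc_turn",cams.read_camera("scene"))
E
python3 -c "
import cv2
im=cv2.imread('pics/sc_turn.png');cv2.imwrite('pics/z10.png',cv2.resize(im[180:280,240:350],None,fx=5,fy=5,interpolation=cv2.INTER_CUBIC))"
```

```text
12 t19.66 [ 0.5304 -0.156   0.0765] yaw -101.38 F [ 2.645  -1.9986  1.7013] T [-0.4944 -0.3684  0.0173] gap 0.0447
24 t20.02 [ 0.5303 -0.1559  0.0765] yaw -89.44 F [ 2.9    -1.3644  2.6707] T [-0.3328 -0.3332 -0.0075] gap 0.0445
36 t20.38 [ 0.5302 -0.1558  0.0765] yaw -77.46 F [ 0.9598 -1.339   5.0332] T [-0.2383 -0.2617  0.042 ] gap 0.0444
48 t20.73 [ 0.53   -0.1557  0.0765] yaw -65.38 F [ 0.2314 -0.5182  5.327 ] T [-0.2029 -0.1527  0.073 ] gap 0.0441
58 t21.06 [ 0.5299 -0.1557  0.0765] yaw -55.38 F [ 0.124  -1.2797  6.294 ] T [-0.17   -0.1224  0.0432] gap 0.0443
```

View pics/z10.png

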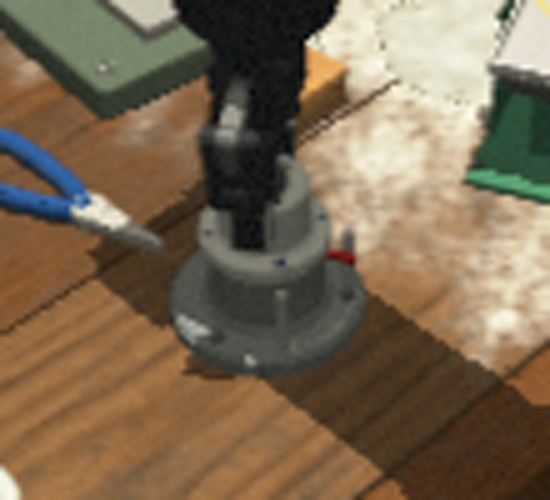

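Pointer is close to the second pin (zoomed (345,258)). Continue until the torque rises.

```bash
python3 - <<'E'
from h import *
P=[.5299,-.1560,.0762]
y=-113.2
for d in (64,68,71,74,77,80,83,86):
    bot.movel(P,.05,down(np.radians(y+d)))
    bot.sleep(.05);st(d)
    T=np.array(read_ft_torque());F=np.array(read_contact_force())
    if abs(T[2])>.6 or np.linalg.norm(F)>25: print("stop");break
bot.sleep(.15);st()
save("sc_turn2",cams.read_camera("scene"));save("top2",cams.read_camera("top"));look("w_turn2")
E
python3 -c "
import cv2
im=cv2.imread('pics/sc_turn2.png');cv2.imwrite('pics/z11.png',cv2.resize(im[180:280,240:350],None,fx=5,fy=5,interpolation=cv2.INTER_CUBIC))"
```

```text
64 t21.42 [ 0.5298 -0.1557  0.0765] yaw -49.38 F [-0.7258 -1.0338  5.939 ] T [-0.1945 -0.0725  0.0656] gap 0.0446
68 t21.72 [ 0.5297 -0.1557  0.0765] yaw -45.38 F [ 0.1025 -0.1848  7.1168] T [-0.1165  0.0087  0.0071] gap 0.0449
71 t22.02 [ 0.5297 -0.1556  0.0765] yaw -42.38 F [ 0.1328 -1.2524  7.2736] T [-0.1701  0.0644  0.0559] gap 0.0445
74 t22.32 [ 0.5296 -0.1557  0.0765] yaw -39.38 F [-0.3726 -0.7072  7.4637] T [-0.2431  0.1101  0.0159] gap 0.0450
77 t22.62 [ 0.5293 -0.1556  0.0765] yaw -36.51 F [-1.4991 -0.7414  7.9724] T [-0.0482  0.2093 -0.4837] gap 0.0448
80 t22.92 [ 0.5294 -0.1555  0.0764] yaw -33.51 F [-1.0961  0.2037  8.2616] T [-0.0209  0.2429 -0.5105] gap 0.0445
83 t23.22 [ 0.5294 -0.1553  0.0764] yaw -30.50 F [-0.2247  1.7147  7.3106] T [ 0.0851  0.1423 -0.5113] gap 0.0445
86 t23.52 [ 0.5296 -0.1546  0.0763] yaw -27.48 F [1.1257 0.6006 5.7473] T [ 0.3898  0.041  -0.5046] gap 0.0446
 t23.67 [ 0.5297 -0.1547  0.0763] yaw -27.47 F [0.1294 2.0953 6.493 ] T [ 0.3556  0.1103 -0.4898] gap 0.0448
```

View pics/z11.png

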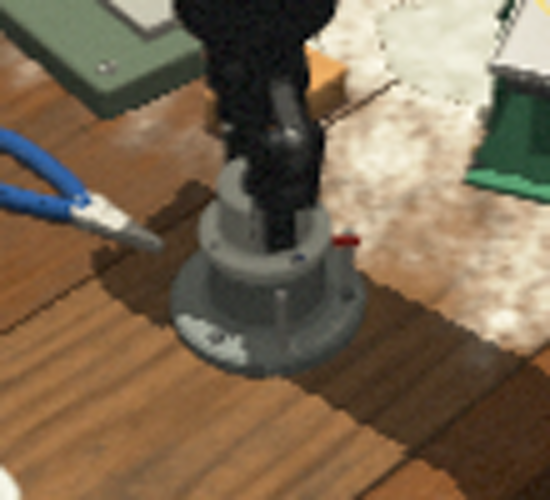

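View pics/w_turn2.png

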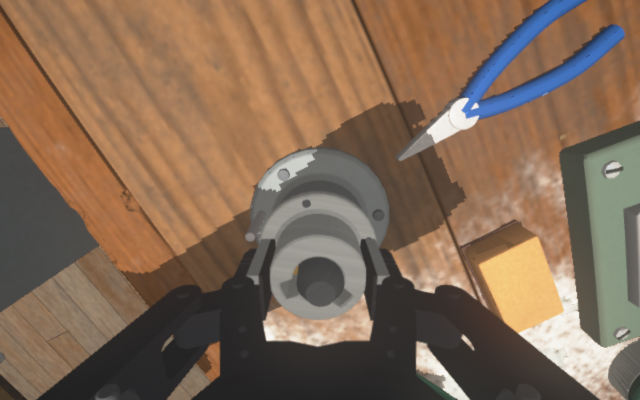

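Run:
```python
from h import *
P=[.5297,-.1556]
y=-113.2+86
for d in (-4,-8):
    bot.movel(P+[.0764],.05,down(np.radians(y+d)));bot.sleep(.05);st(d)
o=down(np.radians(y-8))
for z in (.085,.095,.105,.15):
    bot.movel(P+[z],.08,o);bot.sleep(.03);st(z)
    if read_contact_force()[2]<-25: print("stop");break
bot.movel([.515,-.22,.2],.15,o);st()
save("sc_off",cams.read_camera("scene"));look("w_off");save("top_off",cams.read_camera("top"))
im=cams.read_camera("top")
cv2.imwrite("pics/z12.png",cv2.resize(im[150:260,330:490,::-1],None,fx=5,fy=5,interpolation=cv2.INTER_CUBIC))
cv2.imwrite("pics/z13.png",cv2.resize(im[160:240,250:330,::-1],None,fx=7,fy=7,interpolation=cv2.INTER_CUBIC))
```

```text
-4 t24.12 [ 0.5297 -0.155   0.0763] yaw -31.16 F [1.0709 1.1355 3.0695] T [ 0.1512 -0.2932 -0.0385] gap 0.0446
-8 t24.42 [ 0.5297 -0.1552  0.0763] yaw -35.08 F [2.4461 1.4725 3.3868] T [ 0.2603 -0.3324  0.0091] gap 0.0445
0.085 t24.71 [ 0.5296 -0.1557  0.0847] yaw -35.17 F [ 3.4279  0.2242 -1.9279] T [ 0.0216 -0.7023 -0.0275] gap 0.0440
0.095 t25.02 [ 0.5296 -0.1557  0.0947] yaw -35.20 F [ 3.3834 -0.4684 -1.9752] T [ 0.0133 -0.7009 -0.0079] gap 0.0444
0.105 t25.32 [ 0.5295 -0.1556  0.1047] yaw -35.20 F [ 2.7262  0.153  -2.1046] T [-0.0394 -0.6603  0.0305] gap 0.0443
0.15 t26.07 [ 0.5292 -0.1556  0.1497] yaw -35.21 F [ 0.1138  0.5728 -2.4922] T [-0.0138 -0.0061  0.0125] gap 0.0443
 t26.77 [ 0.5147 -0.219   0.1993] yaw -35.16 F [-0.1042  0.4044 -2.7562] T [ 0.0293  0.0003 -0.0413] gap 0.0442
```

View pics/sc_off.png

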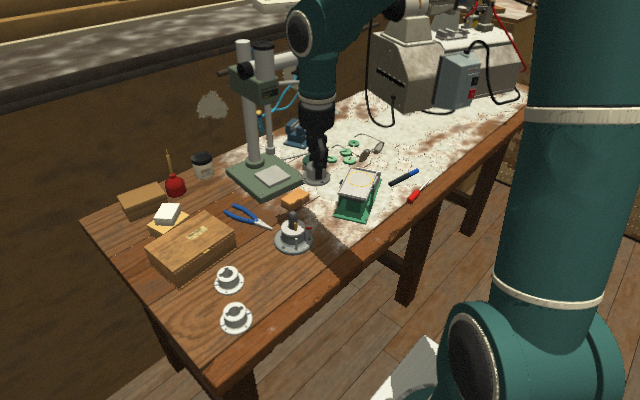

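View pics/z13.png

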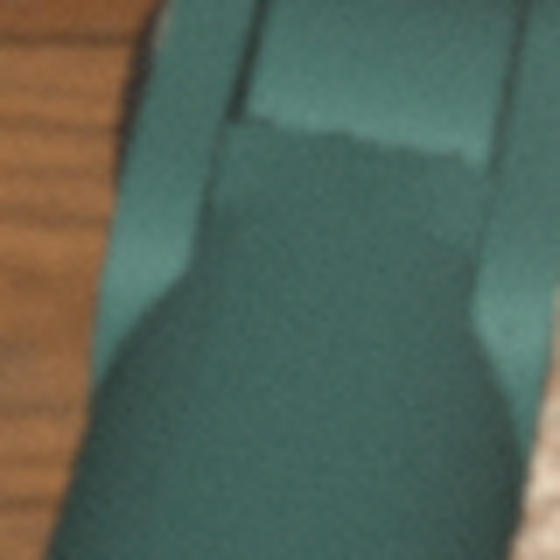

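View pics/w_off.png

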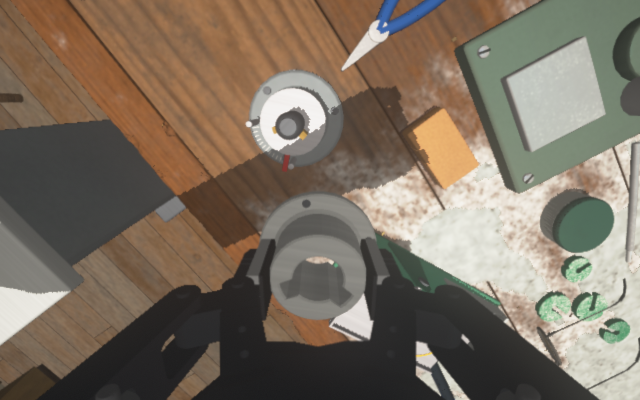

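Run:
```python
from h import *
c=cams.calibration("top");z=lambda p:np.array(p)/5+[330-.4,150-.4]
r=px2w(c,z([[296,263]]),.079)[0];print("ring",r)
e=px2w(c,z([[97,262],[345,157],[165,410],[405,300]]),.083);print(e)
for a,b in((0,1),(2,3)):
    d=e[b]-e[a];print(np.degrees(np.arctan2(d[1],d[0])),np.hypot(d[0],d[1]))
a=np.radians(-66.5);u=np.array([np.cos(a),np.sin(a)])
p=r[:2]+.085*u
goj([p[0],p[1],.22],23.5);bot.sleep(.2);st();look("w_ch")
```

```text
ring [ 0.5157 -0.4006  0.079 ]
[[ 0.5138 -0.3038  0.083 ]
 [ 0.5676 -0.4233  0.083 ]
 [ 0.4432 -0.3377  0.083 ]
 [ 0.4988 -0.4527  0.083 ]]
-65.76330744137968 0.13102632833227132
-64.19102963868859 0.12765224767217934
dq [ 0.3219  0.2891 -0.1274 -0.4705  0.1736  0.2463  1.276 ]
 t28.34 [ 0.5504 -0.4771  0.2204] yaw 23.61 F [-0.515  -0.5495 -2.4976] T [-0.027   0.0179  0.0741] gap 0.0444
```

View pics/w_ch.png

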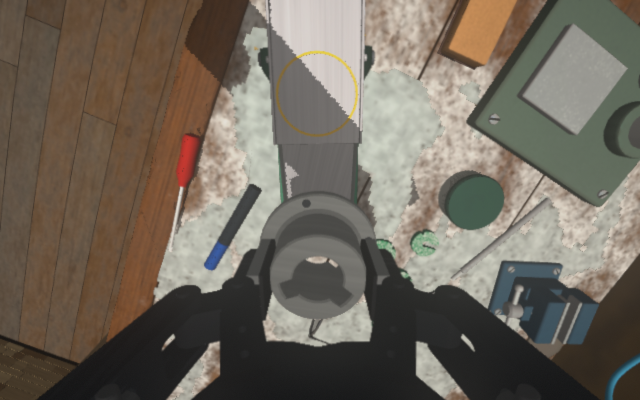

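```bash
python3 -c "
import cv2
im=cv2.imread('pics/w_ch.png');cv2.imwrite('pics/z14.png',cv2.resize(im[0:160,250:390],None,fx=3.75,fy=3.75,interpolation=cv2.INTER_CUBIC))"
```

```text
(no output)
```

View pics/z14.png

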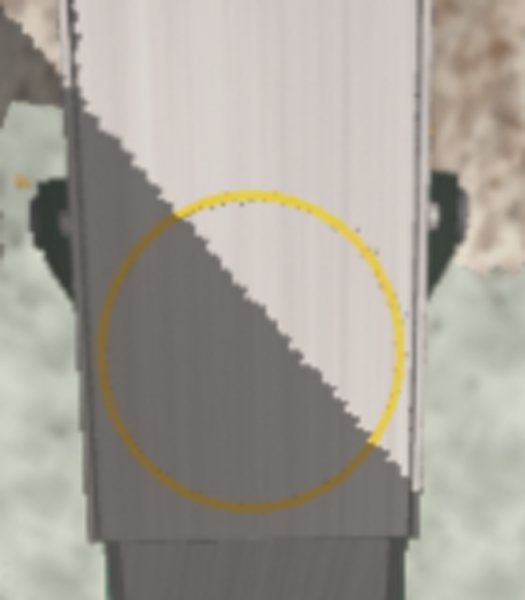

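Run:
```python
from fit import *
c=L("w_ch");k=3.75
print(ext(c,.0355,.079,Z(k,(250,0),l=98,r=404,t=190,b=512),[.516,-.401]))
z=lambda p:np.array(p)/k+[250-.37,-.37]
e=px2w(c,z([[72,60],[97,535],[423,60],[410,535]]),.079);print(e)  # inner floor/wall lines
for a,b in((0,1),(2,3)):
    d=e[b]-e[a];print(np.degrees(np.arctan2(d[1],d[0])))
e=px2w(c,z([[92,540],[416,537]]),.079);d=e[1]-e[0];print(e.mean(0),np.degrees(np.arctan2(d[1],d[0])),np.hypot(d[0],d[1]))
```

```text
(array([ 0.5165, -0.4004]), array([-0.2748,  0.2747, -0.0716,  0.1044]))
[[ 0.4565 -0.3594  0.079 ]
 [ 0.4988 -0.4527  0.079 ]
 [ 0.526  -0.3291  0.079 ]
 [ 0.568  -0.4225  0.079 ]]
-65.60167021797888
-65.81671697750157
[ 0.5338 -0.4383  0.079 ] 24.110910431535423 0.07816985070171127
```

```bash
python3 - <<'E'
from h import *
r=[.5163,-.4005];o=down(np.radians(24.3))
bot.movel(r+[.15],.15,o);st()
bot.movel(r+[.112],.08,o);bot.sleep(.15);st()
for z in (.1085,.107,.1062):
    bot.movel(r+[z],.04,o);bot.sleep(.08);st(z)
    if read_contact_force()[2]>-1: print("contact");break
save("sc_place",cams.read_camera("scene"));look("w_place")
E
python3 -c "
import cv2
im=cv2.imread('pics/sc_place.png');cv2.imwrite('pics/z15.png',cv2.resize(im[130:230,310:420],None,fx=5,fy=5,interpolation=cv2.INTER_CUBIC))"
```

```text
t29.27 [ 0.5169 -0.4016  0.1509] yaw 24.25 F [ 0.7616  0.1272 -2.1807] T [-0.0195 -0.03    0.0035] gap 0.0444
 t30.05 [ 0.5167 -0.4007  0.1126] yaw 24.30 F [-0.3881  0.5353 -2.0624] T [ 0.0055 -0.0231  0.0085] gap 0.0444
0.1085 t30.38 [ 0.5163 -0.4005  0.1085] yaw 24.30 F [-0.899   0.8221 -1.5225] T [-0.011   0.018  -0.0239] gap 0.0444
0.107 t30.72 [ 0.5163 -0.4005  0.107 ] yaw 24.30 F [ 0.2265  0.1268 -3.4241] T [-0.0151  0.0656  0.0341] gap 0.0444
0.1062 t31.05 [ 0.5163 -0.4005  0.1062] yaw 24.30 F [ 0.3576 -0.0562 -2.3613] T [0.0124 0.0027 0.0063] gap 0.0446
```

View pics/z15.png

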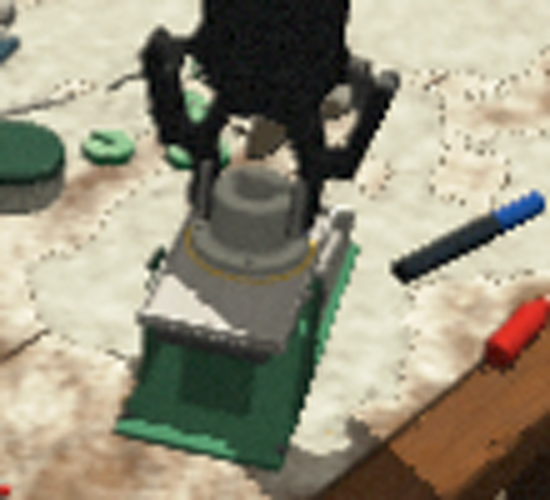

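View pics/w_place.png

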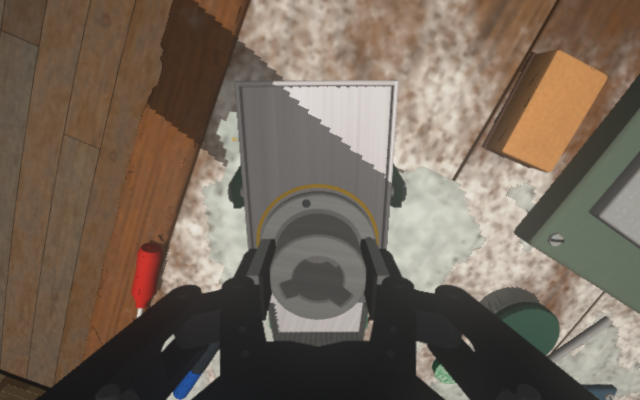

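```bash
python3 - <<'E'
from h import *
r=[.5163,-.4005];o=down(np.radians(24.3))
bot.movel(r+[.1054],.03,o);bot.sleep(.08);st()
jaws.open_jaws();st();save("sc_rel1",cams.read_camera("scene"))
bot.sleep(.6);st();save("sc_rel2",cams.read_camera("scene"));look("w_rel2")
E
python3 -c "
import cv2,numpy as np
a=[cv2.resize(cv2.imread(f'pics/sc_rel{i}.png')[130:230,310:420],None,fx=3.6,fy=4,interpolation=cv2.INTER_CUBIC) for i in(1,2)]
cv2.imwrite('pics/z16.png',np.hstack(a))"
```

```text
t31.48 [ 0.5164 -0.4005  0.1055] yaw 24.30 F [ 0.1051  0.0599 -1.3767] T [ 0.0707  0.0002 -0.0086] gap 0.0444
 t31.97 [ 0.5164 -0.4005  0.1055] yaw 24.30 F [-0.1788  0.4996 -0.8438] T [0.0044 0.0606 0.0123] gap 0.0854
 t32.62 [ 0.5163 -0.4005  0.1054] yaw 24.30 F [ 0.4027  0.1025 -0.4632] T [ 0.0342 -0.0111  0.0089] gap 0.0856
```

View pics/z16.png

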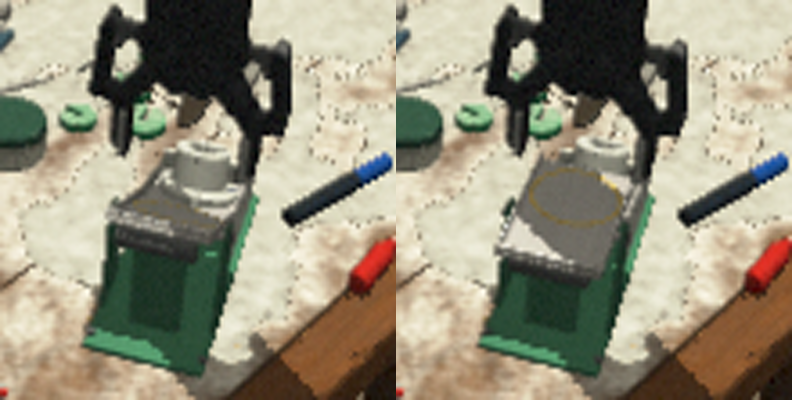

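View pics/w_rel2.png

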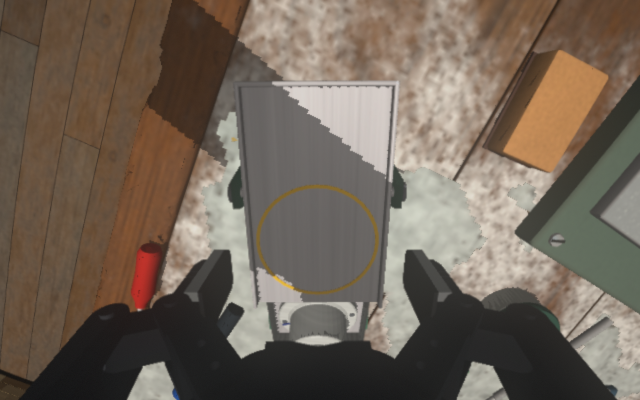

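The pan tipped, the hub slid off, and the pan swung back level. I'll retreat straight up and check where things came to rest.

Run:
```python
from h import *
bot.movel([.5163,-.4005,.22],.15)
goj([.5163-.09,-.4005+.12,.27],24.3);bot.sleep(.4);st()
t=cams.read_camera("top");save("top_end",t);save("sc_end",cams.read_camera("scene"));look("w_end")
cv2.imwrite("pics/z17.png",cv2.resize(t[150:260,165:490,::-1],None,fx=2.4,fy=2.4,interpolation=cv2.INTER_CUBIC))
```

```text
dq [ 0.099  -0.2918 -0.1141  0.2903 -0.1449 -0.0362 -0.0113]
 t34.71 [ 0.4265 -0.2807  0.2696] yaw 24.29 F [-0.2209  0.9596  0.863 ] T [-0.011  -0.0127 -0.0102] gap 0.0853
```

View pics/z17.png

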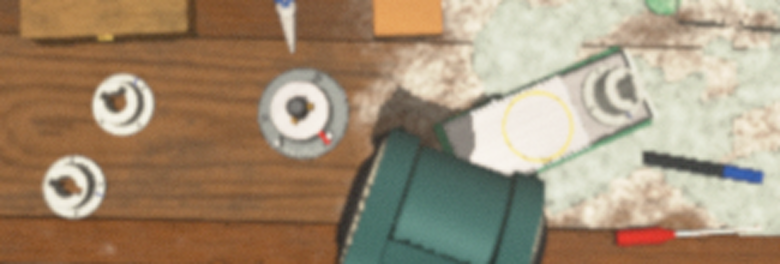

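View pics/sc_end.png

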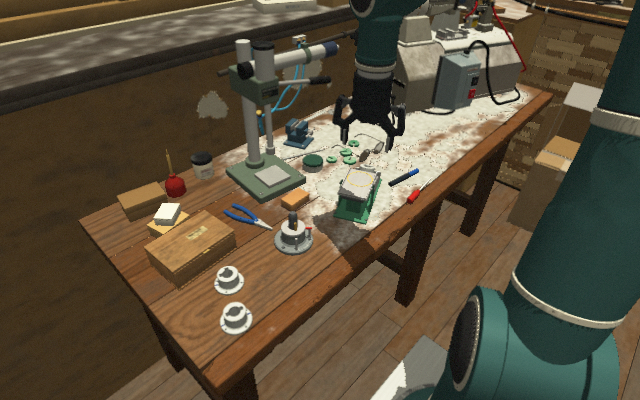

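Run:
```python
from h import *
c=cams.calibration("top");a=np.radians(-65.7);u=np.array([np.cos(a),np.sin(a)]);v=np.array([-u[1],u[0]])
o=np.array([.5163,-.4005])-.03*u
h=px2w(c,[[615/2.4+165-.3,92/2.4+150-.3]],.045)[0,:2]-o;print("hub in chute",h@u,h@v)
S=np.array([.5282,-.1558]);p=px2w(c,[[328/2.4+165-.3,139/2.4+150-.3]],.037)[0,:2]-S
print("turn", np.degrees(np.arctan2(p[1],p[0]))%360-156.7)
ticket.sign_off();print(read_t())
```

```text
hub in chute 0.12382618644661265 0.0006608220473798455
turn 69.95048314036785
the job is handed in; nothing more can be done
the job is handed in; nothing more can be done
```

The job is done and handed in after about 35 s. The hub with keyways 120° apart went home on the shaft, drove the pointer to its stop, and then ran down the chute to the run-out.

**Fit:** The keys entered cleanly. The hub stopped on the shoulder at the expected height, and a further 1.5 mm of commanded travel only raised the down-force to about 12 N.

**Turn:** I turned the hub anticlockwise until the torque levelled off at about 0.5 N m. By then it was slipping roughly 10° in the fingers. The last picture puts the turn at about 70°, with 69° being the stop, and the pointer is at the second pin.

**Chute:** I set the hub down in the yellow ring and let go. One picture shows the pan tipped with the hub sliding, and a later one shows it level again.

**Final checks:**
- **Hub position:** it stands flange down on the run-out, about 124 mm along the chute and 1 mm off its middle line.
- **Everything else:** by eye in the last pictures, the other two hubs and the loose tools are where they started. The gripper is open and clear of everything.

Two readings disagreed slightly:
- **Shaft position:** the top camera and the wrist camera differed by about 1.5 mm. I used the wrist value and it fitted.
- **`bot.move_to`:** it treats a half turn as the same grasp, so one planned opposite view came out as a repeat. After that I used joint moves for the turns that mattered.

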